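# Snap the lid shut on a deli tray

### The arm

A 6-joint arm with a two-finger parallel gripper is mounted at the origin on a cart in front of the work surface, level with it; the furniture and walls round the work are solid. World frame = base frame: x ahead of the robot, y to its left, z up, the work surface at z = 0. Lengths are in m, angles in degrees, forces in N, time in s.
With the tool pointing down it reaches from about 0.4 to 0.825 m from the base axis. Payload 7 kg.
Tool frame: the origin (TCP) lies between the finger pads; the fingertips stand 19 mm ahead of it and the grasp point (between the pads) is the TCP; z points along the fingers, y is the line along which they close (so a half turn about z gives the same grasp; the last joint's range is limited). The gripper opens to 88 mm and grips with 3 to 60 N. Pads are 19 mm wide; open, the fingers measure 130 mm over their backs; the gripper's body (78 mm by 193 mm) begins 47 mm behind the grasp point.
Start: joints at [90.877, 20.546, 0.682, 0, -70.136, -16.507], TCP at [0.182, 0.65, 0.246] pointing down, gripper open.
Joint ranges: [-176.03, 176.03], [-82.01, 121.73], [-58.28, 71.71], [-173.87, 95.51], [-174.79, -0.11], [-173.66, 173.66]. Speed limits (degrees/s): [136.94, 136.94, 172.46, 180, 180, 180].

### API

Orientations are given as [roll, pitch, yaw] about the fixed x, y, z axes, in that order (R = Rz(yaw) Ry(pitch) Rx(roll)).
In Python, from plant import get_obs, snapshot, close_job, spot_in, spot_point gives the robot as it stands.
- The arm moves only by the tool play_rows, never from a script. Its argument "plan" is a list of rows, each a list of 6 numbers: the shift along the tool's x, y, z in cm, then the turn, a rotation vector about the tool's x, y, z in degrees. A call has 1 to 20 rows; each row shifts and turns the commanded pose from where the row before left it, along the tool's axes as they then stand; what a row does not reach is not made up. A row lasts 1/12 s, in which the tool goes at most 41.7 mm and 7.16 degrees, less where a joint would pass 70% of its speed; a pose out of reach is approached as far as the arm can. A call is refused whole if a number of a shift passes 4.17 or a number of a turn 7.16, either way. A call with a gripper value outside its range is refused whole. "grip" is the finger opening in cm, from 0 to 8.76, set as the call begins (left out, the last holds). The fingers move at their own pace and stop on an object; the grip force is fixed at half the most. Time passes only in rows, so rows that do not move let the fingers close. It gives the time, the measured TCP pose, the force, the opening and the grip force at its end, in the units of the state.
- get_obs(): the state, without advancing time (a new reading comes with each control period).
- snapshot(name): name is "side" or "top"; returns a dict with "frame" (480x640x3 uint8, red, green, blue), "fx", "fy", "cx", "cy" (pixels), "k1" (the pictures are not rectified: a ray, as slopes to the right and down, at radius r is drawn at 1 + k1 r^2 times it, then the intrinsics apply), "position" and "attitude" of the camera in the world. Camera axes: x right, y down, z forward; pixel columns grow to the right and rows downward; lengths in m; the calibration is good to about 2 mm. A picture is of the moment at which its call begins. There is no depth.
- close_job(): hands the job in; it is judged then, once.
Trained networks look in the newest picture that a camera, given by its name, has taken for a name from the list of things; names that differ only in an ending like _2 or _b are one class to them, and where a whole thing is asked for, a point or a joint stands for the part that bears it (a point fixed in the world has none). Each returns a list of dicts, best first, with "score" (0 to 1); they miss things now and then, are a little off and sometimes report something else, mostly with a low value. They report only what shows in the picture. A call takes as long as a camera call.
- spot_in(camera, thing): "position" ([x, y, z] in m, in world coordinates, good to about 4 mm: the middle of the surface that is visible of it).
- spot_point(camera, thing): "position" ([x, y, z] in m, in world coordinates, good to about 4 mm: a listed point, or the origin of a listed thing).
The state is a dict: "clock": time; "joint_pos": joint angles; "qvel": joint speeds; "tau": joint torques, N m; "tool_pos": TCP position; "orientation": TCP orientation; "force": force on the tool from outside, world axes, zero at the start; "moment": the same for the moment, N m; "opening": finger opening in m; "gripper_force": force on a finger pad.
Only numpy, scipy, OpenCV 4.12 (cv2) and the standard library are available. Lean on these libraries where they do the work, as an engineer would, in place of code of your own. Each camera call takes 0.05 s, during which the arm holds its last target. There are 200 camera calls.

### The job

One of the two trays of herb paste has a snap-fit lid whose four green rim strips still stand up: go round the rim and press each strip down with the fingertips until every one has clicked and sits flush with the white corners. Only press: do not pick up or push away the tray, which stays flat on the worktop where it is, and do not shift the open tray or the cartons. Finish clear of everything.

Things in the scene. Friction and masses are not known exactly. Their poses are not given: they have to be found in the camera images.
- lidded_tray: Loose black tray of green herb paste with a snap-fit lid: frosted translucent centre, four white fixed corners, and a green strip on each of the four sides between the corners. 168 (x) x 146 (y) mm over the lid, about 0.7 to 1.2 kg. Origin: centre of the underside, on the worktop; z up; yaw within about 0.35 rad of the world axes. The white corners' tops are 45.5 mm above the underside, the frosted centre's 43.5 mm. It is too wide to be gripped and need not be.
- rim_front_top (a point): Centre of the top face of the green strip along the short end at -x of lidded_tray (96 mm long, the end nearest the robot at yaw 0); it moves with the strip. The top face is 17 mm wide, with a thin white bar marking its middle. Strip up: 52.5 mm above the tray's underside, 7 mm proud of the white corners; clicked shut: 45.5 mm, flush with them.
- rim_front (a joint): Snap of the front strip, in m: 0 = standing up, 0.007 = fully down and clicked shut. The strip travels straight down. It resists with about 8 N at first, less as it goes; past about half way it snaps down by itself and stays, let go before that it springs back up. It may be pressed anywhere along its length and starts at 0.
- rim_back_top (a point): Centre of the top face of the green strip along the short end at +x of lidded_tray (96 mm long, the end farthest from the robot at yaw 0); it moves with the strip. The top face is 17 mm wide, with a thin white bar marking its middle. Strip up: 52.5 mm above the tray's underside, 7 mm proud of the white corners; clicked shut: 45.5 mm, flush with them.
- rim_back (a joint): Snap of the back strip, in m: 0 = standing up, 0.007 = fully down and clicked shut. The strip travels straight down. It resists with about 8 N at first, less as it goes; past about half way it snaps down by itself and stays, let go before that it springs back up. It may be pressed anywhere along its length and starts at 0.
- rim_left_top (a point): Centre of the top face of the green strip along the long side at +y of lidded_tray (118 mm long, the robot's left at yaw 0); it moves with the strip. The top face is 17 mm wide, with a thin white bar marking its middle. Strip up: 52.5 mm above the tray's underside, 7 mm proud of the white corners; clicked shut: 45.5 mm, flush with them.
- rim_left (a joint): Snap of the left strip, in m: 0 = standing up, 0.007 = fully down and clicked shut. The strip travels straight down. It resists with about 8 N at first, less as it goes; past about half way it snaps down by itself and stays, let go before that it springs back up. It may be pressed anywhere along its length and starts at 0.
- rim_right_top (a point): Centre of the top face of the green strip along the long side at -y of lidded_tray (118 mm long, the robot's right at yaw 0); it moves with the strip. The top face is 17 mm wide, with a thin white bar marking its middle. Strip up: 52.5 mm above the tray's underside, 7 mm proud of the white corners; clicked shut: 45.5 mm, flush with them.
- rim_right (a joint): Snap of the right strip, in m: 0 = standing up, 0.007 = fully down and clicked shut. The strip travels straight down. It resists with about 8 N at first, less as it goes; past about half way it snaps down by itself and stays, let go before that it springs back up. It may be pressed anywhere along its length and starts at 0.
- open_tray: The other black tray of herb paste, without a lid, loose, 157 x 135 x 41 mm; bystander. Origin: centre of the underside. The two trays stand side by side, either one on the left.
- flat_box: Loose blue carton, 105 x 91 x 42 mm, lying at the back left; bystander. Origin: centre of the underside.
- carton_a: Loose small dark drink carton, 27 x 33 x 57 mm, standing at the back right; bystander. Origin: centre of the underside.
- carton_b: Loose small dark drink carton, 27 x 33 x 57 mm, standing at the right, beside the cheese cutter; bystander. Origin: centre of the underside.
- carton_c: Loose small dark drink carton, 27 x 33 x 57 mm, standing at the back right; bystander. Origin: centre of the underside.

How it is judged (in metres and radians):
At the end, for the whole second after the job is handed in: All four green strips are clicked down (each joint above 5.5 of 7 mm), the lidded tray lies flat (within 6 mm of the worktop and 0.05 rad of level), at rest, within 40 mm of where it stood; the open tray, the blue carton and the three small cartons are within 30 mm of where they stood (value of joint each of rim_front, rim_back, rim_left, rim_right above 0.0055 m and distance of lidded_tray from where it was at the start of the episode below 0.04 m and height (world z) of lidded_tray below 0.006 m and angle between lidded_tray's own z axis and vertical below 0.05 rad and linear speed of lidded_tray below 0.01 m/s and distance of each of open_tray, flat_box, carton_a, carton_b, carton_c from where it was at the start of the episode below 0.03 m); the robot touches nothing.
It fails at once if the lidded tray is lifted or tipped (height (world z) of lidded_tray above 0.015 m or angle between lidded_tray's own z axis and vertical above 0.15 rad).
It fails at once if the lidded tray is pushed or carried more than 40 mm (distance of lidded_tray from where it was at the start of the episode above 0.04 m).
It fails at once if the open tray or a carton is shifted or lifted by more than 30 mm (distance of any of open_tray, flat_box, carton_a, carton_b, carton_c from where it was at the start of the episode above 0.03 m).
It also fails if it takes over 64 s, if anything falls off the work surface, if the arm or the gripper's body presses on something with over 40 N, if the wrist force passes 120 N, or if a joint passes its speed limit or range.

## Working session

There is one attempt and no reset: what is moved stays moved. The work goes in short steps, Python scripts to look and compute and a tool call to move; the robot and the scene stay as the last step left them, time stands still between calls to the robot, and variables do not carry over. Pictures are saved under pics/ and viewed, at most 10 in all, crops included, and the job is handed in when it is done.

Besides the shell and the picture viewer there is one more tool, called by a JSON object that holds its "api" and its "payload". play_rows: Moves the arm, as the interface text tells. Its arguments: {"type":"object","properties":{"plan":{"type":"array","items":{"type":"array","items":{"type":"number"}}},"grip":{"type":"number"}},"required":["plan"]}

```bash
mkdir -p pics; python3 - <<'E'
from plant import *
import cv2
o=get_obs();print(o)
for c in("top","side"):
    s=snapshot(c);cv2.imwrite(f"pics/{c}0.png",s["frame"][:,:,::-1]);print(c,{k:v for k,v in s.items() if k!="frame"})
    for n in("rim_front_top","rim_back_top","rim_left_top","rim_right_top","lidded_tray","open_tray"):
        print(n,[(d["score"],d["position"]) for d in spot_point(c,n)[:3]])
E
```

```text
{'clock': 0.0, 'joint_pos': array([ 9.08779453e+01,  2.05924752e+01,  6.36048814e-01, -2.03970145e-02,
       -7.01359028e+01, -1.65059856e+01]), 'qvel': array([ 0.0348735 , -0.01419625, -0.01587733, -0.00889398,  0.01465296,
       -0.10206285]), 'tau': array([-4.08408696e-04, -5.82718670e+01,  2.93047410e+01,  6.99748859e+00,
        6.86637824e-03, -1.49787202e-04]), 'tool_pos': array([0.18174743, 0.64961514, 0.24462733]), 'orientation': array([ 1.79906027e+02, -7.85034045e-03, -1.56349800e+01]), 'force': array([-1.07531003,  0.05585725,  0.06436912]), 'moment': array([-0.02169401, -0.02103122,  0.05154017]), 'gripper_force': 0.0, 'opening': 0.0873680826101182}
top {'fx': 594.3899624459567, 'fy': 594.3899624459567, 'cx': 323.7789537809883, 'cy': 232.6851571155879, 'k1': -0.12610252805943664, 'position': array([ 0.52324362, -0.05632395,  1.36734346]), 'attitude': array([-175.00929351,   -0.63139288,  -91.4426389 ])}
rim_front_top [(0.68, [0.5051, -0.1652, 0.0544])]
rim_back_top [(0.7, [0.6568, -0.1836, 0.0508])]
rim_left_top [(0.84, [0.5857, -0.106, 0.0541]), (0.44, [0.6555, -0.1799, 0.0522])]
rim_right_top [(0.83, [0.5716, -0.2369, 0.0553])]
lidded_tray [(0.93, [0.5756, -0.1737, 0.0027])]
open_tray [(0.71, [0.5805, 0.1042, -0.0003])]
side {'fx': 497.7005053036833, 'fy': 497.7005053036833, 'cx': 314.74625171499804, 'cy': 231.86968088831637, 'k1': 0.04780984348005803, 'position': array([ 0.12178675, -0.93368825,  0.43205543]), 'attitude': array([-110.61990245,    0.62649643,  -31.40388801])}
rim_front_top [(0.53, [0.5084, -0.1651, 0.0455]), (0.42, [0.5687, -0.2422, 0.0534])]
rim_back_top [(0.64, [0.6526, -0.1828, 0.0555])]
rim_left_top [(0.68, [0.5813, -0.1098, 0.0489]), (0.66, [0.576, -0.1732, 0.0039])]
rim_right_top [(0.85, [0.573, -0.2395, 0.052]), (0.49, [0.5049, -0.1662, 0.0528])]
lidded_tray [(0.6, [0.5766, -0.1757, 0.0012])]
open_tray [(0.69, [0.7616, -0.1768, 0.0041]), (0.6, [0.5782, 0.1043, 0.0026])]
```

View pics/top0.png

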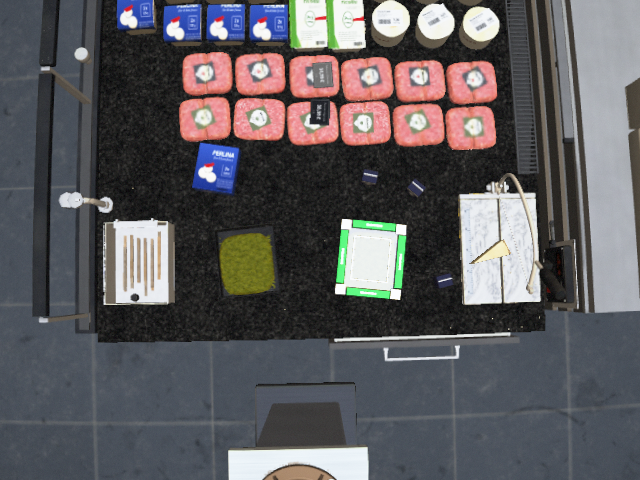

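View pics/side0.png

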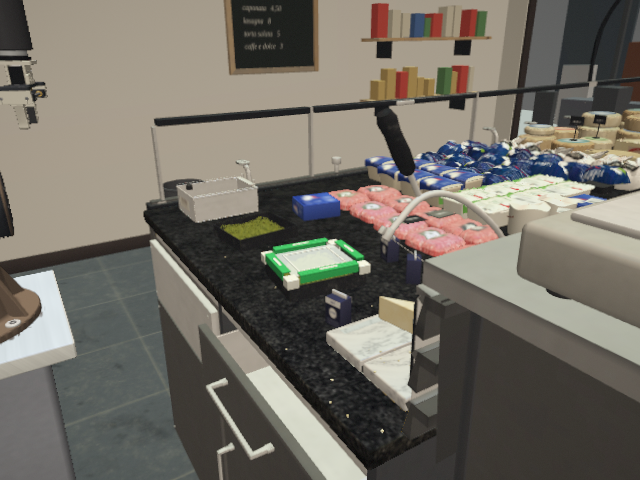

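The top view shows the lidded tray at about (372,259) and the open tray at (247,263). The cartons are at (370,176), (416,187) and (446,280). The side view shows the strips standing up, with the tray at about (315,262) and clear space around it. The detections match the given sizes: centre about (0.579, -0.174), yaw about -6°.

{"api": "play_rows", "payload": {"grip": 0, "plan": [[1.69,1.6,0,0,0,0],[1.69,1.6,0,0,0,0],[1.69,1.6,0,0,0,0],[1.69,1.6,0,0,0,0],[1.69,1.6,0,0,0,0],[1.69,1.6,0,0,0,0],[1.69,1.6,0,0,0,0],[1.69,1.6,0,0,0,0],[1.69,1.6,0,0,0,0],[1.69,1.6,0,0,0,0],[1.69,1.6,0,0,0,0],[1.69,1.6,0,0,0,0],[1.69,1.6,0,0,0,0],[1.69,1.6,0,0,0,0],[1.69,1.6,0,0,0,0],[1.69,1.6,0,0,0,0],[1.69,1.6,0,0,0,0],[1.69,1.6,0,0,0,0],[1.69,1.6,0,0,0,0],[1.69,1.6,0,0,0,0]]}}

```text
clock: 2.37
tool_pos: [0.4216, 0.2498, 0.2459]
orientation: [-180.0, -0.0, -15.6]
force: [0.5, 0.3, 0.4]
opening: 0.0003
gripper_force: 0.0
```

```bash
cat > h.py <<'E'
from plant import *
import numpy as np
from scipy.spatial.transform import Rotation as R
# corner-based fit from green mask centroids, top view, at z=0.0525
import cv2
def ray(s,px,z):
    K=np.array([[s["fx"],0,s["cx"]],[0,s["fy"],s["cy"]],[0,0,1]])
    d=cv2.undistortPoints(np.array([[px]],float),K,np.array([s["k1"],0,0,0.]))[0,0]
    v=R.from_euler("xyz",s["attitude"],degrees=True).apply([*d,1]);p=s["position"]
    return p+v*(z-p[2])/v[2]
def need(t):
    o=get_obs();r=R.from_euler("xyz",o["orientation"],degrees=True)
    return np.round(100*r.inv().apply(np.array(t)-o["tool_pos"]),2),o["tool_pos"].round(4),o["orientation"].round(2),o["force"].round(1)
E
python3 - <<'E'
from h import *
s=snapshot("top");f=cv2.cvtColor(s["frame"],cv2.COLOR_RGB2HSV)
m=cv2.inRange(f,(50,120,80),(80,255,255));m[:200]=0;m[:,:310]=0;m[:,430:]=0;m[310:]=0
n,l,st,c=cv2.connectedComponentsWithStats(m)
for i in range(1,n):
    if st[i,4]>40: print(st[i],c[i].round(1),ray(s,c[i],.0525).round(4))
print(need([.579,-.174,.245]))
E
```

```text
[353 219  43  13 291] [374.1 225. ] [ 0.6521 -0.1862  0.0525]
[336 230  13  54 364] [341.7 256.3] [ 0.5843 -0.1121  0.0525]
[394 235  13  54 378] [399.9 261.4] [ 0.5696 -0.241   0.0525]
[346 287  44  12 299] [367.3 292.8] [ 0.5021 -0.1665  0.0525]
(array([26.44, 36.35,  0.1 ]), array([0.4225, 0.2474, 0.2458]), array([ 1.7997e+02, -2.0000e-02, -1.5660e+01]), array([ 1.7, -3.4, -0. ]))
```

{"api": "play_rows", "payload": {"plan": [[1.2,2.36,0,0,0,0],[1.2,2.36,0,0,0,0],[1.2,2.36,0,0,0,0],[1.2,2.36,0,0,0,0],[1.2,2.36,0,0,0,0],[1.2,2.36,0,0,0,0],[1.2,2.36,0,0,0,0],[1.2,2.36,0,0,0,0],[1.2,2.36,0,0,0,0],[1.2,2.36,0,0,0,0],[1.2,2.36,0,0,0,0],[1.2,2.36,0,0,0,0],[1.2,2.36,0,0,0,0],[1.2,2.36,0,0,0,0],[1.2,2.36,0,0,0,0],[1.2,2.36,0,0,0,0],[0,0,3,0,0,-4.3],[0,0,3,0,0,-4.3],[0,0,3,0,0,0],[0,0,2,0,0,0]]}}

```text
clock: 4.08
tool_pos: [0.5031, -0.1648, 0.1331]
orientation: [-180.0, 0.1, -7.1]
force: [0.5, 0.1, -0.2]
opening: 0.0
gripper_force: 0.0
```

```bash
python3 - <<'E'
from h import *
for n,x,y in(("front",-.0725,0),("left",0,.0635),("back",.0725,0),("right",0,-.0635)):
    t=R.from_euler("z",-7,degrees=True).apply([x,y,0])+[.577,-.1765,.0725]
    print(n,t.round(4),need(t)[0])
print(need(t)[1:])
s=snapshot("side");cv2.imwrite("pics/s1.png",cv2.resize(s["frame"][180:330,200:420,::-1],None,fx=3,fy=3))
E
```

```text
front [ 0.505  -0.1677  0.0725] [0.24 0.26 6.06]
left [ 0.5847 -0.1135  0.0725] [ 7.49 -6.1   6.05]
back [ 0.649  -0.1853  0.0725] [14.74  0.25  6.03]
right [ 0.5693 -0.2395  0.0725] [7.5  6.6  6.05]
(array([ 0.5031, -0.1648,  0.1331]), array([-1.7999e+02,  1.2000e-01, -7.0700e+00]), array([ 0.5,  0.1, -0.2]))
```

View pics/s1.png

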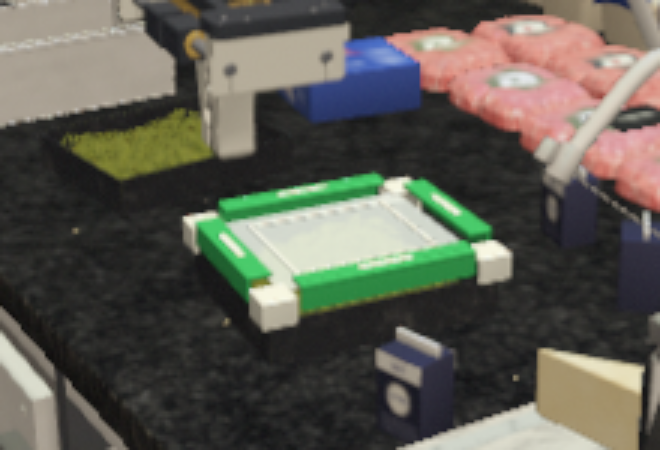

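The closed fingers (about (235,130) in the crop) are high above the front strip at (232,250), and all four strips stand proud. Next I lower onto the front strip.

{"api": "play_rows", "payload": {"plan": [[0.12,0.13,1.5,0,0,0],[0.12,0.13,1.5,0,0,0],[0,0,1.5,0,0,0],[0,0,1.1,0,0,0],[0,0,0.2,0,0,0],[0,0,0,0,0,0]]}}

```text
clock: 4.63
tool_pos: [0.5065, -0.1675, 0.0777]
orientation: [180.0, 0.0, -7.0]
force: [-0.0, 0.5, -0.1]
opening: 0.0005
gripper_force: 0.0
```

{"api": "play_rows", "payload": {"plan": [[0,0,0.1,0,0,0],[0,0,0.1,0,0,0],[0,0,0.1,0,0,0],[0,0,0.1,0,0,0],[0,0,0,0,0,0]]}}

```text
clock: 5.05
tool_pos: [0.5065, -0.1674, 0.0738]
orientation: [-180.0, -0.0, -7.0]
force: [-1.0, 0.5, 1.0]
opening: 0.0006
gripper_force: 0.0
```

Height of contact should be about 0.0715.

{"api": "play_rows", "payload": {"plan": [[0,0,0.1,0,0,0],[0,0,0.1,0,0,0],[0,0,0.1,0,0,0],[0,0,0.1,0,0,0],[0,0,0,0,0,0]]}}

```text
clock: 5.47
tool_pos: [0.5065, -0.1675, 0.0697]
orientation: [180.0, -0.0, -7.0]
force: [-0.7, 0.6, 2.8]
opening: 0.0005
gripper_force: 1.7
```

{"api": "play_rows", "payload": {"plan": [[0,0,0.1,0,0,0],[0,0,0.1,0,0,0],[0,0,0.1,0,0,0],[0,0,0,0,0,0],[0,0,0,0,0,0]]}}

```text
clock: 5.88
tool_pos: [0.5062, -0.1675, 0.0663]
orientation: [180.0, 0.0, -7.0]
force: [-0.9, 0.1, 0.2]
opening: 0.0003
gripper_force: 0.0
```

{"api": "play_rows", "payload": {"plan": [[0,0,0.1,0,0,0],[0,0,0.1,0,0,0],[0,0,0.05,0,0,0],[0,0,0,0,0,0]]}}

```text
clock: 6.22
tool_pos: [0.5065, -0.1675, 0.0647]
orientation: [180.0, -0.0, -7.0]
force: [-2.5, 0.9, 8.8]
opening: 0.0002
gripper_force: 3.8
```

{"api": "play_rows", "payload": {"plan": [[0,0,-1,0,0,0],[0,0,-1.5,0,0,0],[0,0,-1.5,0,0,0],[0,0,0,0,0,0]]}}

```text
clock: 6.55
tool_pos: [0.5082, -0.1677, 0.1073]
orientation: [-180.0, -0.3, -7.0]
force: [0.1, -0.5, 0.8]
opening: 0.0003
gripper_force: 0.0
```

```bash
python3 - <<'E'
from h import *
for n,x,y in(("left",0,.0635),("back",.0725,0),("right",0,-.0635)):
    t=R.from_euler("z",-7,degrees=True).apply([x,y,0])+[.577,-.1765,.0725]
    print(n,t.round(4),need(t)[0])
print(need(t)[1:])
s=snapshot("side");cv2.imwrite("pics/s2.png",cv2.resize(s["frame"][180:330,200:420,::-1],None,fx=3,fy=3))
E
```

```text
left [ 0.5847 -0.1135  0.0725] [ 6.92 -6.31  3.51]
back [ 0.649  -0.1853  0.0725] [14.17  0.04  3.54]
right [ 0.5693 -0.2395  0.0725] [6.92 6.39 3.51]
(array([ 0.5082, -0.1677,  0.1073]), array([-180.  ,   -0.26,   -6.99]), array([ 0.1, -0.5,  0.8]))
```

View pics/s2.png

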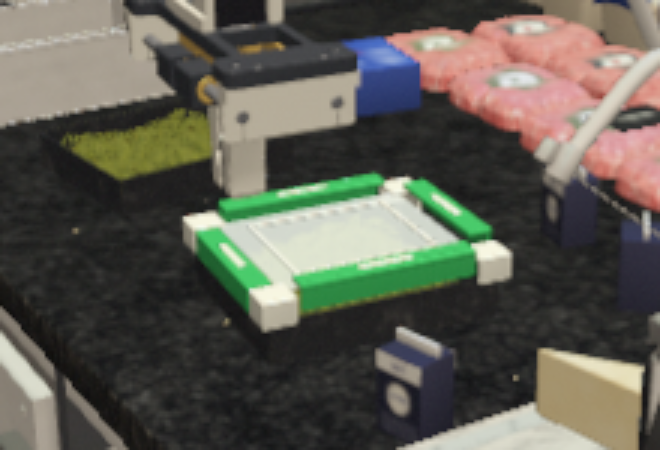

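The front strip at (230,262) now sits flush with the white corners, and the tray hasn't moved. I'll do the left strip the same way.

{"api": "play_rows", "payload": {"plan": [[1.4,-1.26,0,0,0,0],[1.4,-1.26,0,0,0,0],[1.4,-1.26,0,0,0,0],[1.4,-1.26,0,0,0,0],[1.4,-1.26,0,0,0,0],[0,0,1.5,0,0,0],[0,0,1.2,0,0,0],[0,0,0.2,0,0,0],[0,0,0,0,0,0],[0,0,0.1,0,0,0],[0,0,0.1,0,0,0],[0,0,0.1,0,0,0],[0,0,0.1,0,0,0],[0,0,0.1,0,0,0],[0,0,0,0,0,0]]}}

```text
clock: 7.85
tool_pos: [0.5839, -0.1136, 0.071]
orientation: [-180.0, -0.1, -7.0]
force: [-1.6, 1.5, 6.5]
opening: 0.0
gripper_force: 3.2
```

{"api": "play_rows", "payload": {"plan": [[0,0,0.1,0,0,0],[0,0,0.1,0,0,0],[0,0,0.1,0,0,0],[0,0,0.1,0,0,0],[0,0,0.1,0,0,0],[0,0,0,0,0,0]]}}

```text
clock: 8.35
tool_pos: [0.5835, -0.1135, 0.0649]
orientation: [180.0, 0.0, -7.0]
force: [0.3, -0.6, -0.2]
opening: 0.0006
gripper_force: 0.0
```

Snapped. A small extra press, then up, on to the back strip: x by 7.2 and y by 6.35.

{"api": "play_rows", "payload": {"plan": [[0,0,0.1,0,0,0],[0,0,0,0,0,0]]}}

```text
clock: 8.52
tool_pos: [0.5836, -0.1135, 0.0647]
orientation: [180.0, -0.0, -7.0]
force: [-3.3, 1.4, 7.6]
opening: 0.0005
gripper_force: 3.7
```

{"api": "play_rows", "payload": {"plan": [[0,0,-1,0,0,0],[0,0,-1.5,0,0,0],[0,0,-1.5,0,0,0],[1.44,1.27,0,0,0,0],[1.44,1.27,0,0,0,0],[1.44,1.27,0,0,0,0],[1.44,1.27,0,0,0,0],[1.44,1.27,0,0,0,0],[0,0,1.5,0,0,0],[0,0,1.2,0,0,0],[0,0,0.2,0,0,0],[0,0,0,0,0,0],[0,0,0.1,0,0,0],[0,0,0.1,0,0,0],[0,0,0.1,0,0,0],[0,0,0.1,0,0,0],[0,0,0.1,0,0,0],[0,0,0,0,0,0]]}}

```text
clock: 10.02
tool_pos: [0.6476, -0.1851, 0.0711]
orientation: [-180.0, -0.1, -7.0]
force: [-1.6, 2.4, 6.4]
opening: 0.0003
gripper_force: 3.2
```

{"api": "play_rows", "payload": {"plan": [[0,0,0.1,0,0,0],[0,0,0.1,0,0,0],[0,0,0.1,0,0,0],[0,0,0.1,0,0,0],[0,0,0.1,0,0,0],[0,0,0,0,0,0]]}}

```text
clock: 10.52
tool_pos: [0.6472, -0.1854, 0.0649]
orientation: [180.0, 0.0, -7.0]
force: [-0.8, 0.2, -0.4]
opening: 0.0003
gripper_force: 0.0
```

Back strip snapped. Now the right one: x by -7.2 and y by 6.35.

{"api": "play_rows", "payload": {"plan": [[0,0,0.1,0,0,0],[0,0,0,0,0,0]]}}

```text
clock: 10.68
tool_pos: [0.6472, -0.1854, 0.0648]
orientation: [180.0, -0.0, -7.0]
force: [-2.0, 0.8, 6.7]
opening: 0.0004
gripper_force: 3.2
```

{"api": "play_rows", "payload": {"plan": [[0,0,-1,0,0,0],[0,0,-1.5,0,0,0],[0,0,-1.5,0,0,0],[-1.44,1.27,0,0,0,0],[-1.44,1.27,0,0,0,0],[-1.44,1.27,0,0,0,0],[-1.44,1.27,0,0,0,0],[-1.44,1.27,0,0,0,0],[0,0,1.5,0,0,0],[0,0,1.2,0,0,0],[0,0,0.2,0,0,0],[0,0,0,0,0,0],[0,0,0.1,0,0,0],[0,0,0.1,0,0,0],[0,0,0.1,0,0,0],[0,0,0.1,0,0,0],[0,0,0.1,0,0,0],[0,0,0,0,0,0]]}}

```text
clock: 12.18
tool_pos: [0.5686, -0.2394, 0.0709]
orientation: [180.0, -0.1, -7.0]
force: [-0.5, 1.1, 6.7]
opening: 0.0006
gripper_force: 2.9
```

{"api": "play_rows", "payload": {"plan": [[0,0,0.1,0,0,0],[0,0,0.1,0,0,0],[0,0,0.1,0,0,0],[0,0,0.1,0,0,0],[0,0,0.1,0,0,0],[0,0,0,0,0,0]]}}

```text
clock: 12.68
tool_pos: [0.5679, -0.2396, 0.0649]
orientation: [180.0, 0.0, -7.0]
force: [0.0, 0.8, 0.4]
opening: 0.0005
gripper_force: 0.0
```

{"api": "play_rows", "payload": {"plan": [[0,0,0.1,0,0,0],[0,0,0,0,0,0]]}}

```text
clock: 12.85
tool_pos: [0.568, -0.2396, 0.0647]
orientation: [180.0, -0.0, -7.0]
force: [-1.5, 0.9, 6.8]
opening: 0.0007
gripper_force: 3.7
```

{"api": "play_rows", "payload": {"plan": [[0,0,-1,0,0,0],[0,0,-2,0,0,0],[0,0,-3,0,0,0],[0,0,-3,0,0,0],[0,0,-3,0,0,0],[0,0,-2,0,0,0],[-2,-3,0,0,0,0],[-2,-3,0,0,0,0],[-2,-3,0,0,0,0],[-1,-3,0,0,0,0],[0,-3,0,0,0,0],[0,-3,0,0,0,0],[0,-3,0,0,0,0],[0,-3,0,0,0,0],[0,0,0,0,0,0],[0,0,0,0,0,0]]}}

```text
clock: 14.18
tool_pos: [0.5281, 0.0086, 0.2045]
orientation: [-180.0, -0.0, -6.9]
force: [0.3, -0.2, -0.6]
opening: 0.0005
gripper_force: 0.0
```

```bash
python3 - <<'E'
from h import *
s=snapshot("side");cv2.imwrite("pics/s3.png",cv2.resize(s["frame"][180:330,200:420,::-1],None,fx=3,fy=3))
snapshot("top")
for n in("lidded_tray","open_tray"):print(spot_point("top",n)[:1])
E
```

```text
[{'position': [0.5745, -0.172, 0.001], 'score': 0.63}]
[{'position': [0.5812, 0.1041, 0.0027], 'score': 0.67}]
```

View pics/s3.png

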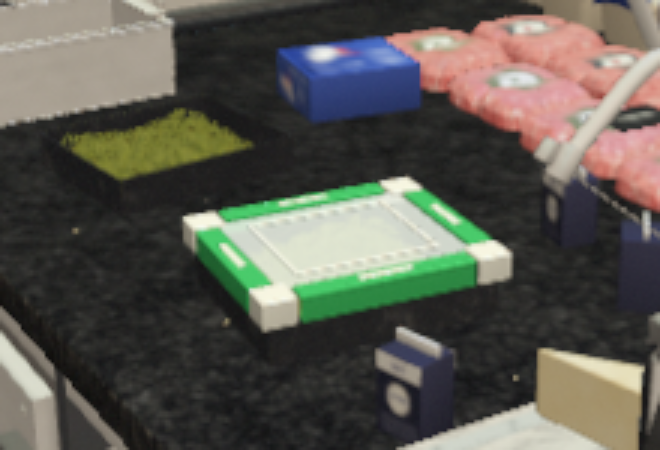

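All four strips, around the rim centred at (345,250), are flush with the corners. The tray and everything around it are unmoved, and the arm is clear.

```bash
python3 -c "
from plant import *
print(close_job())"
```

```text
the job is handed in; nothing more can be done
None
```

All four rim strips clicked and sit flush in the last picture; the trays and cartons look unmoved, the arm is clear, and I handed the job in at about 14 s of the 64 s limit (no verdict was returned).

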